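# Fit the handwheel and close the gluing fixture to its mark

### The job

Put the loose handwheel on the spindle of the gluing fixture, feeling gently for the key until it drops fully home, then turn the wheel anticlockwise (seen from above) until the orange pointer on its far rim stands on the green mark, and let go with the wheel still fully seated. Press only lightly, never so hard that the sprung spindle is pushed right down, and leave the spool, the glue bottle and the screwdriver alone.

Things in the scene. Friction and masses are not known exactly. Their poses are not given: they have to be found in the camera images.
- wheel: loose handwheel, about 0.3 kg: black disc 100 mm across, 21 mm thick, with a grey grip bar on top, 46 mm long along the wheel's x, 26 mm thick along y, 21 to 61 mm above the underside (pinch its y faces). Origin: centre of the underside; z up; x to the orange pointer. Centred in the underside: a slot 25.6 x 9.6 mm, long along x, 15 mm deep. Starts flat on the bench.
- pointer (a point): tip of the orange pointer on the wheel's rim, 62 mm from the wheel's centre along its x, 8 mm above its underside
- fixture: gluing fixture bolted to the bench: grey round housing 132 mm across, flat top 50 mm above the bench, scale lines round its far side; a screw jaw to its left (+y, 60 to 255 mm off, up to 62 mm high) closes on a printed box as the spindle turns anticlockwise. Origin: on the bench under the spindle axis; x away from the robot at yaw 0, z up. The spindle turns stiffly (0.2 Nm) and stays where left.
- spindle_seat (a point): on the spindle axis, at the unpressed height of the steel shoulder (34 mm across) on which the wheel's underside rests when fully home, 58 mm above the bench. Spindle travel: 1.75 rad clockwise to 0.9 rad anticlockwise of the fixture's x.
- key_top (a point): middle of the brass key's top, unpressed (24 x 8 mm, 13 mm tall, round ends, 1 mm bevel) on the shoulder, 71 mm above the bench. Its direction is NOT measured: its long side starts 0.5 to 1.5 rad clockwise (from above) of the fixture's x; fit the wheel with its x that way, not opposite. It sits 13 mm too high until, turned slowly under 7 to 12 N, it drops over and the push fades. Play 0.1 rad.
- plunger (a joint): how far shoulder and key, which are sprung, are pushed down (m, 0 at rest). They start to sink at about 6 N of push, 1.5 N more per mm, and strike a stop at 7.5 mm (17 N). Keep it under 6.5 mm (about 15 N): pushing it right down is the harm to avoid.
- collar: the green mark: an 8 mm wide tab on the housing's far edge, running down its side. Origin: on the spindle axis, 50 mm above the bench; its x points from the axis to the mark, z up. It is set somewhere within 0.25 rad to either side of the fixture's x and cannot be moved by touch.
- mark (a point): the place straight above the green tab where the pointer tip belongs: 62 mm from the spindle axis along the collar's x, 58 mm above the bench (8 mm below the pointer tip when the wheel is home)
- spool: red spool lying flat, 100 mm across, 40 mm high; origin under its centre; leave it alone
- glue: white glue bottle with a blue cap, 40 mm across, 100 mm tall; origin under its centre; leave it standing
- driver: screwdriver with a green handle, 180 mm long, lying beyond the fixture; origin under its middle; leave it alone

How it is judged:
By the outcome, as a careful person would: the job done as asked, in the order asked, and still so for the second after the job is handed in, with the robot touching nothing.
It also fails if it takes over 72 s, if anything falls off the work surface, if the arm or the gripper's body presses on something with over 40 N, if the wrist force passes 120 N, or if a joint passes its speed limit or range.

### The arm

A 7-joint arm with a two-finger parallel gripper is mounted at the origin on the work surface. World frame = base frame: x ahead of the robot, y to its left, z up, the work surface at z = 0. Lengths are in m, angles in rad, forces in N, time in s.
With the tool pointing down it reaches from about 0.35 to 0.9 m from the base axis. Payload 19.9 kg.
Tool frame: the origin (TCP) lies between the finger pads; the fingertips stand 19 mm ahead of it and the grasp point (between the pads) is the TCP; z points along the fingers, y is the direction in which the jaws open and shut (so a half turn about z gives the same grasp; the last joint's range is limited). The gripper opens to 94 mm and grips with 3 to 60 N. Pads are 16 mm wide; open, the fingers measure 119 mm over their backs; the gripper's body (75 mm by 177 mm) begins 78 mm behind the grasp point.
Start: joints at [-1.242, 0.417, -0.01, 1.614, 0.005, 1.111, -0.053], TCP at [0.226, 0.583, 0.224] pointing down, gripper open.
Joint ranges: [-2.81, 2.81], [-0.39, 2.02], [-1.27, 1.25], [0.06, 2.57], [-1.19, 4.33], [0.19, 2], [-2.82, 2.82]. Speed limits (rad/s): [1.89, 1.89, 2.39, 2.39, 3.01, 3.01, 3.01].

### API

Orientations are given as a 3x3 rotation matrix whose columns are the frame's x, y, z axes.
In Python, from rig import robot gives the robot as it stands. Calls block until the motion is done:
- robot.move_ptp(position, orientation): joint-space move of the TCP to a pose.
- robot.move_linear(position, velocity=0.15, frame=None, threshold=None): straight line of the TCP; frame=None keeps the orientation; velocity is the mean speed in m/s. With threshold (N) it stops when the force on the tool has changed by that much, and returns True; else False.
- robot.goto_joints(angles): joint-space move.
- robot.gripper_to(opening): finger opening in m; the grip force is fixed at half the most; returns when the fingers have stopped.
- robot.pause(seconds).
- robot.ik(position, orientation): joint angles nearest the present ones, or None.
- robot.get_state(): the state.
- robot.grab_frame(name): name is "scene" or "top" or "wrist"; returns the picture (480x640x3 uint8, red, green, blue); there is no depth.
- robot.camera_info(name): a dict with "fx", "fy", "cx", "cy" (pixels), "dist" ([k1, k2, p1, p2, k3] as OpenCV has them; the pictures are not rectified), "rvec" (rotation vector, rad) and "tvec" (3), from world to camera coordinates, as OpenCV has them. Camera axes: x right, y down, z forward; pixel columns grow to the right and rows downward; lengths in m; the calibration is good to about 2 mm. A picture is of the moment at which its call begins: read the wrist's pose just before it. camera_info takes no time and is no camera call; for the wrist camera it gives the pose at the moment of the call.
A pose or a line that the arm cannot do raises robot.PlanningError and nothing moves.
- robot.sign_off(): hands the job in, once; it reports no verdict.
The state is a dict: "time": time; "qpos": joint angles; "joint_vel": joint speeds; "effort": joint torques, N m; "ee_pos": TCP position; "tool_rot": TCP orientation; "force": force on the tool from outside, world axes, zero at the start; "moment": the same for the moment, N m; "opening": finger opening in m.
Only numpy, scipy, OpenCV 4.12 (cv2) and the standard library are available. Lean on these libraries where they do the work, as an engineer would, in place of code of your own. Each camera call takes 0.05 s, during which the arm holds its last target.

## Working session

There is one attempt and no reset: what is moved stays moved. The work goes in short steps, each a Python script; the robot and the scene stay as the last script left them, time stands still between calls to the robot, and variables do not carry over. Pictures are saved under pics/ and viewed, and the job is handed in when it is done.

```bash
ls; mkdir -p pics; python3 - <<'E'
from rig import robot
import cv2
for n in ["scene","top","wrist"]:
    print(n,robot.camera_info(n))
    im=robot.grab_frame(n); cv2.imwrite(f"pics/a_{n}.png",im[:,:,::-1])
s=robot.get_state(); print(s)
E
```

```text
pics
scene {'fx': 468.1661952616916, 'fy': 468.1661952616916, 'cx': 320.49317362650993, 'cy': 232.43478856384934, 'dist': array([-0.11597036,  0.        ,  0.        ,  0.        ,  0.        ]), 'rvec': array([ 1.41225067,  1.93671371, -0.99111137]), 'tvec': array([ 0.34204991, -0.24488472,  1.4476421 ])}
top {'fx': 440.82327259577954, 'fy': 440.82327259577954, 'cx': 325.31718473718524, 'cy': 238.45913987659193, 'dist': array([0.00701379, 0.        , 0.        , 0.        , 0.        ]), 'rvec': array([ 2.16546348, -2.20082512,  0.13232248]), 'tvec': array([-0.16742919,  0.61783775,  0.89597704])}
wrist {'fx': 331.9550543005805, 'fy': 331.9550543005805, 'cx': 314.12615185475846, 'cy': 243.8674651782856, 'dist': array([-0.02916336,  0.        ,  0.        ,  0.        ,  0.        ]), 'rvec': array([-2.41865199, -1.65511547, -0.204693  ]), 'tvec': array([-0.62460651, -0.02442875,  0.39025023])}
{'time': 0.15, 'qpos': array([-1.24149613,  0.41786702, -0.0103164 ,  1.61401549,  0.00471563,
        1.11072817, -0.0529795 ]), 'joint_vel': array([ 0.00051317, -0.00122146,  0.0005289 , -0.00263053,  0.00114607,
       -0.00090864,  0.00049523]), 'effort': array([ 2.25132004e-03, -8.51527476e+01,  6.40310291e-01, -4.26133132e+01,
       -4.86194703e-02,  1.71642413e-02,  5.77220430e-05]), 'ee_pos': array([0.22637961, 0.58226493, 0.22395869]), 'tool_rot': array([[-9.32054825e-01,  3.62317165e-01, -2.75629632e-04],
       [ 3.62317259e-01,  9.32054339e-01, -9.55657275e-04],
       [-8.93492403e-05, -9.90590346e-04, -9.99999505e-01]]), 'force': array([0.07949934, 0.28083029, 0.09963773]), 'moment': array([-0.00674953,  0.02100929,  0.02445762]), 'opening': 0.09382244233158737}
```

View pics/a_scene.png

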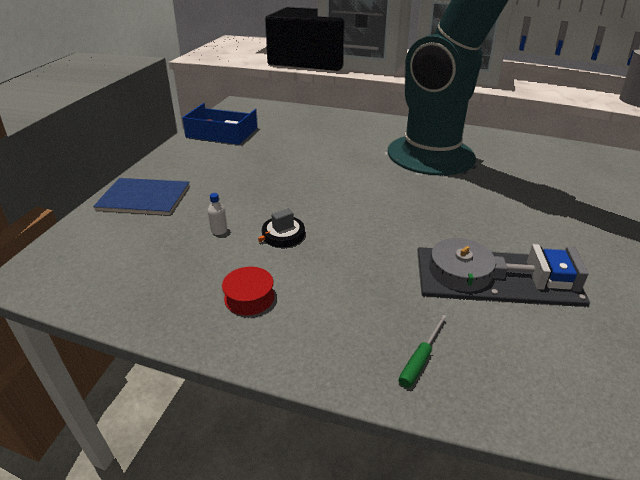

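View pics/a_top.png

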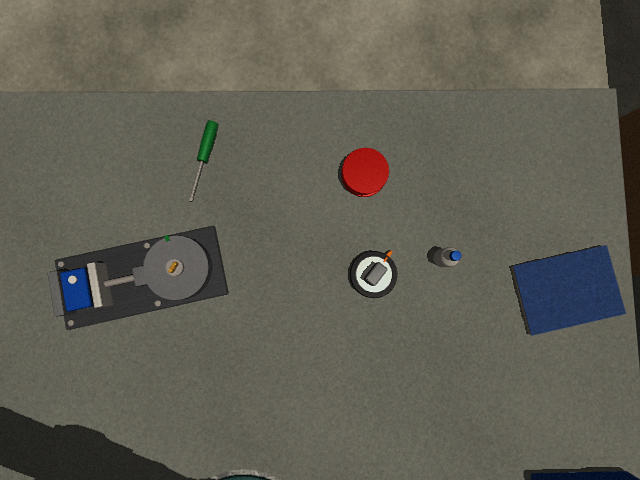

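View pics/a_wrist.png

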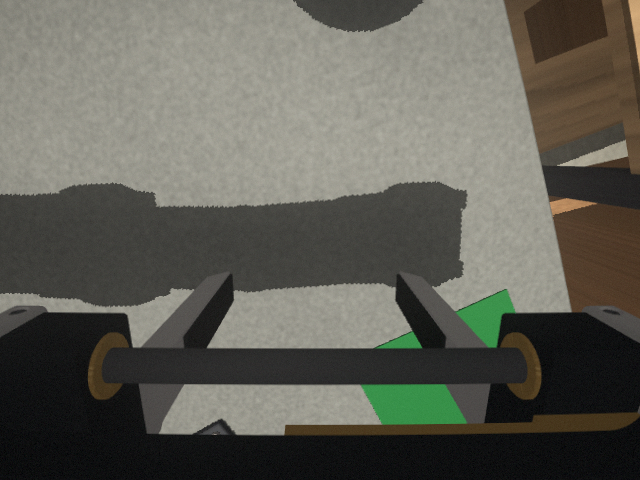

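```bash
cat > h.py <<'E'
import numpy as np, cv2
def ray(ci,px):
    K=np.array([[ci['fx'],0,ci['cx']],[0,ci['fy'],ci['cy']],[0,0,1]])
    u=cv2.undistortPoints(np.array(px,float).reshape(-1,1,2),K,np.array(ci['dist'])).reshape(-1,2)
    R,_=cv2.Rodrigues(np.array(ci['rvec'])); t=np.array(ci['tvec'])
    d=np.c_[u,np.ones(len(u))]@R
    return -R.T@t, d
def onz(ci,px,z):
    o,d=ray(ci,px); return o+d*((z-o[2])/d[:,2])[:,None]
def proj(ci,P):
    K=np.array([[ci['fx'],0,ci['cx']],[0,ci['fy'],ci['cy']],[0,0,1]])
    return cv2.projectPoints(np.array(P,float).reshape(-1,3),np.array(ci['rvec']),np.array(ci['tvec']),K,np.array(ci['dist']))[0].reshape(-1,2)
def hsv(im): return cv2.cvtColor(im,cv2.COLOR_RGB2HSV)
def blobs(mask,amin=5):
    n,l,s,c=cv2.connectedComponentsWithStats(mask.astype(np.uint8))
    return [(s[i],c[i],np.argwhere(l==i)[:,::-1]) for i in range(1,n) if s[i][4]>=amin]
E
python3 - <<'E'
from rig import robot
import cv2,numpy as np
from h import *
ci=robot.camera_info("top"); print("cam",ray(ci,[[320,240]])[0])
im=cv2.imread("pics/a_top.png")[:,:,::-1].copy(); H=hsv(im)
orange=(H[...,0]>5)&(H[...,0]<24)&(H[...,1]>150)&(H[...,2]>90)
for s,c,p in blobs(orange): print("or",s,c)
green=(H[...,0]>45)&(H[...,0]<80)&(H[...,1]>120)
for s,c,p in blobs(green): print("gr",s,c, onz(ci,[c],.05))
w=(H[...,1]<50)&(H[...,2]>190)
for s,c,p in blobs(w,30): print("wh",s,c)
a=cv2.resize(im[225:310,100:245],None,fx=5,fy=5,interpolation=cv2.INTER_CUBIC)
b=cv2.resize(im[240:310,335:475],None,fx=5,fy=5,interpolation=cv2.INTER_CUBIC)
cv2.imwrite("pics/b1.png",a[:,:,::-1]);cv2.imwrite("pics/b2.png",b[:,:,::-1])
E
```

```text
cam [ 0.52556343 -0.15415305  0.95527524]
or [384 251   9  11  35] [387.85714286 255.02857143]
or [168 262   9  11  44] [172.22727273 267.02272727]
gr [197 121  21  42 471] [207.14437367 140.88535032] [[0.82226966 0.06696942 0.05      ]]
gr [164 235   6   6  24] [166.625      237.33333333] [[0.62049536 0.14760093 0.05      ]]
wh [357 257  35  35 542] [373.68450185 274.84870849]
wh [ 68 276   8   7  43] [ 71.58139535 279.02325581]
```

View pics/b1.png

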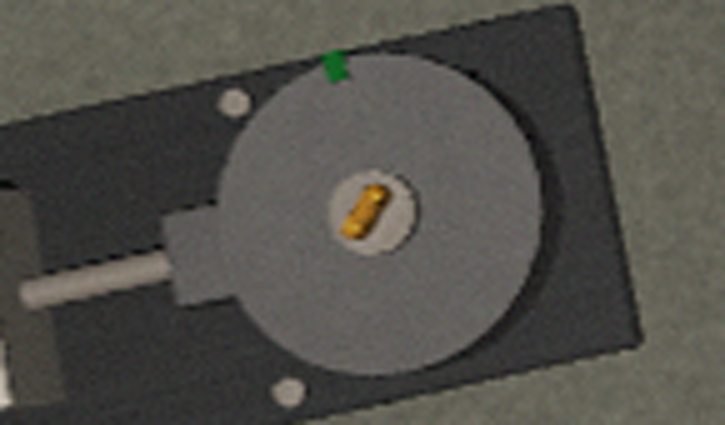

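View pics/b2.png

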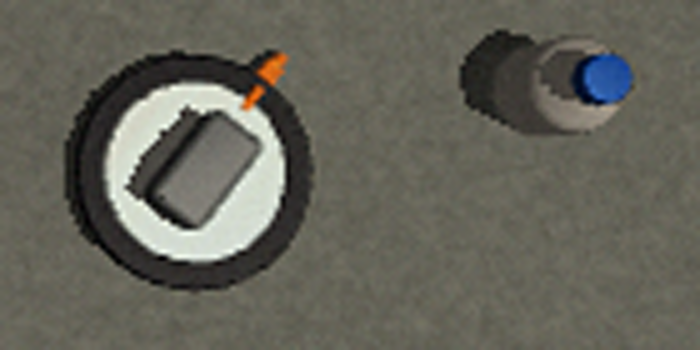

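```bash
python3 - <<'E'
from rig import robot
import cv2,numpy as np
from scipy.optimize import least_squares
from h import *
ci=robot.camera_info("top"); 
im=cv2.imread("pics/a_top.png")[:,:,::-1].copy(); H=hsv(im)
def pts(crop,x0,y0,w): return None
def circ(P):
    f=lambda q:np.hypot(P[:,0]-q[0],P[:,1]-q[1])-q[2]
    r=least_squares(f,[*P[:,:2].mean(0),.05],loss='soft_l1',f_scale=.001); return r.x,np.sqrt(np.mean(r.fun**2))
orange=(H[...,0]>5)&(H[...,0]<24)&(H[...,1]>150)&(H[...,2]>90)
B=blobs(orange)
for s,c,p in B:
    z=.071 if c[0]<250 else .008
    P=onz(ci,p,z); m=P.mean(0); u,sv,v=np.linalg.svd(P-m); d=v[0]; d*=np.sign(d[0])
    print("orange",m,"yaw",np.arctan2(d[1],d[0]), "ext",np.ptp((P-m)@d),np.ptp((P-m)@v[1]))
    if z<.05: print(" far tip", max(P,key=lambda q:q[0]))
# white disc hub face z=.021
w=(H[...,1]<60)&(H[...,2]>150)
for s,c,p in blobs(w,100):
    print(s,c); m=np.zeros(im.shape[:2],np.uint8); m[p[:,1],p[:,0]]=1
    cs,_=cv2.findContours(m,cv2.RETR_EXTERNAL,cv2.CHAIN_APPROX_NONE); P=onz(ci,cs[0][:,0],.021); print("hub",circ(P))
# black disc
for (x0,x1,y0,y1,z,name,cen) in [(335,410,235,310,.021,'wheel',(373,274)),(120,225,220,310,.05,'housing',(175,268))]:
    g=cv2.cvtColor(im,cv2.COLOR_RGB2GRAY).astype(float)
    out=[]
    R0=24 if name=='wheel' else 32
    for a in np.arange(0,2*np.pi,.05):
        r=np.arange(R0-6,R0+6,.25); xx=cen[0]+r*np.cos(a); yy=cen[1]+r*np.sin(a)
        v=cv2.remap(cv2.GaussianBlur(g,(0,0),.8).astype(np.float32),xx.astype(np.float32)[None],yy.astype(np.float32)[None],1)[0]
        dv=np.diff(v); k=np.argmax(dv) if name=='wheel' else np.argmin(dv)
        out.append((xx[k],yy[k]))
    P=onz(ci,out,z); q,e=circ(P); print(name,q,e, proj(ci,[*q[:2],z]))
for s,c,p in blobs((H[...,0]>45)&(H[...,0]<80)&(H[...,1]>120)):
    print('green',onz(ci,[c],.05))
    print()
wc=robot.camera_info("wrist"); st=robot.get_state()
o,d=ray(wc,[[320,240]]); R=st['tool_rot']
print("wrist cam in tool",R.T@(o-st['ee_pos']), R.T@d[0])
E
```

```text
orange [ 0.57940797 -0.31242102  0.008     ] yaw -0.6439458299161064 ext 0.02785101127152445 0.008764799085119748
 far tip [ 0.58807447 -0.31516701  0.008     ]
orange [0.55887002 0.12855854 0.071     ] yaw -0.5599590733025253 ext 0.022082952386595044 0.007814622412268248
[356 257  36  35 583] [373.68610635 274.74957118]
hub (array([ 0.53902677, -0.27868365,  0.03672338]), np.float64(0.0009390661997972251))
[ 87 263  15  44 318] [ 94.        284.6509434]
hub (array([0.49449694, 0.46095912, 0.16400612]), np.float64(0.006690700973357935))
wheel [ 0.53961697 -0.27610977  0.05137905] 0.0017369501349815885 [[372.37849939 273.69376623]]
housing [0.55916998 0.12885006 0.06494131] 0.001984051668162094 [[175.41515205 267.20921369]]
green [[0.82226966 0.06696942 0.05      ]]

green [[0.62049536 0.14760093 0.05      ]]

wrist cam in tool [ 7.17337982e-02 -9.48100244e-05 -1.60256146e-01] [-0.23284326  0.01842235  0.97257055]
```

```bash
cat >> h.py <<'E'
def Ry(psi,f=-1):
    c,s=f*np.cos(psi),f*np.sin(psi)
    return np.array([[c,s,0],[s,-c,0],[0,0,-1.]])
E
python3 - <<'E'
from rig import robot
import numpy as np
from h import *
np.set_printoptions(precision=3,suppress=True)
for f in (1,-1):
  for n,p,y in [("look",(.559,.1287,.25),-.56),("pick",(.539,-.2785,.045),-.69),("place",(.559,.1287,.12),-.9),("fin",(.559,.1287,.103),.4)]:
    print(f,n,robot.ik(np.array(p),Ry(y,f)))
E
```

```text
1 look [-1.078  0.495  1.086  1.741 -0.469  1.195 -1.993]
1 pick [-0.297  0.932  1.078  1.81  -0.966  1.035 -1.085]
1 place [-1.047  0.722  1.082  1.86  -0.747  1.034 -2.122]
1 fin [-0.722  0.534  0.575  1.861 -0.375  0.856 -1.132]
-1 look [-0.565  0.313  0.354  1.726 -0.119  1.123  0.836]
-1 pick [-0.036  0.699  0.632  1.802 -0.545  0.822  1.747]
-1 place [-0.597  0.475  0.406  1.846 -0.239  0.868  0.595]
-1 fin [-0.37   0.473  0.114  1.849 -0.071  0.824  1.751]
```

```bash
python3 - <<'E'
from rig import robot
import numpy as np,json,cv2
from h import *
np.set_printoptions(precision=4,suppress=True)
def look(n):
    ci=robot.camera_info("wrist"); im=robot.grab_frame("wrist"); cv2.imwrite(f"pics/{n}.png",im[:,:,::-1])
    json.dump({k:np.array(v).tolist() for k,v in ci.items()},open(f"pics/{n}.json","w"))
robot.move_ptp([.559,.1287,.24],Ry(-.56)); s=robot.get_state(); print(s['time'],s['ee_pos'],s['force']); look("w_fix")
robot.move_ptp([.539,-.2785,.20],Ry(-.69)); s=robot.get_state(); print(s['time'],s['ee_pos']); look("w_wh")
E
```

```text
2.175 [0.5588 0.1299 0.2399] [-0.2231 -0.1864 -0.5347]
3.7417 [ 0.5398 -0.2771  0.2   ]
```

View pics/w_fix.png

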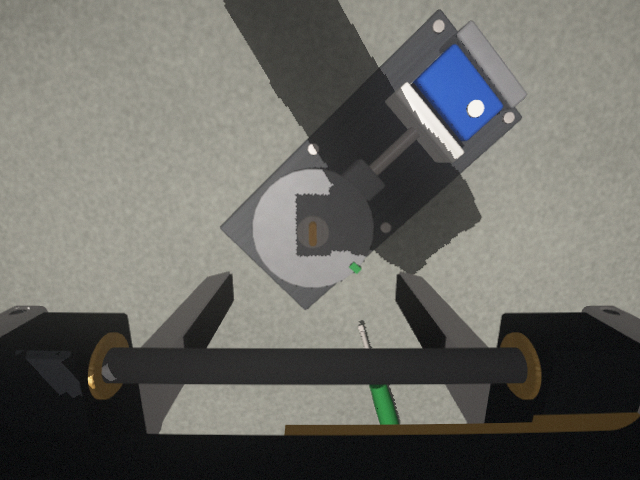

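View pics/w_wh.png

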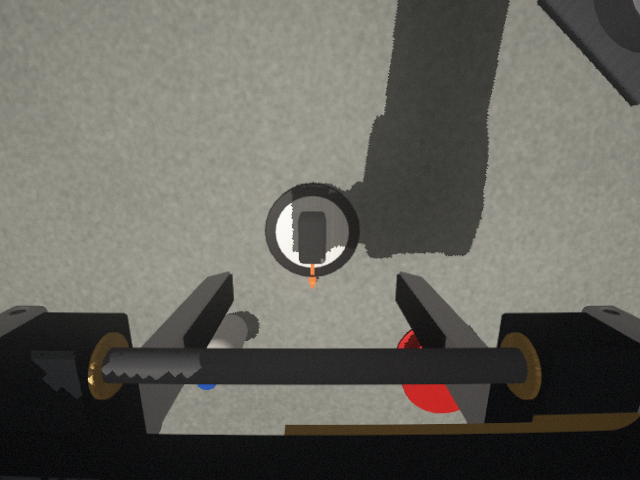

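Wrist views: the fixture's brass key stands upright in the image near (313,234) with the green tab at (355,267). The wheel disc is centred near (312,230), its bar is upright and the pointer tip is at (312,285).

```bash
python3 - <<'E'
import numpy as np,json,cv2
from scipy.optimize import least_squares
from h import *
np.set_printoptions(precision=4,suppress=True)
def load(n): return cv2.imread(f"pics/{n}.png")[:,:,::-1].copy(),json.load(open(f"pics/{n}.json"))
def circ(P,R):
    f=lambda q:np.hypot(P[:,0]-q[0],P[:,1]-q[1])-R
    r=least_squares(f,P[:,:2].mean(0),loss='soft_l1',f_scale=.0007); return r.x,np.median(abs(r.fun))
im,ci=load("w_wh");H=hsv(im); g=cv2.GaussianBlur(cv2.cvtColor(im,cv2.COLOR_RGB2GRAY),(0,0),.8).astype(np.float32)
def rim(g,ci,c0,R,z,sgn,amask=lambda a:True):
    for it in range(3):
        out=[]
        for a in np.arange(0,2*np.pi,.04):
            rr=np.arange(R-.008,R+.008,.0004)
            px=proj(ci,np.c_[c0[0]+rr*np.cos(a),c0[1]+rr*np.sin(a),0*rr+z]).astype(np.float32)
            v=cv2.remap(g,px[None,:,0],px[None,:,1],1)[0]; d=np.diff(v)*sgn; k=d.argmax()
            if d[k]>2: out.append((px[k]+px[k+1])/2)
        c0,e=circ(onz(ci,out,z),R)
    return c0,e,len(out)
c,e,n=rim(g,ci,(.539,-.2785),.05,.021,+1); print("wheel rim z21",c,e,n)
m=(H[...,0]>3)&(H[...,0]<24)&(H[...,1]>140)&(H[...,2]>100)
for s,cc,p in blobs(m):
    if 290<cc[0]<335 and 255<cc[1]<300:
        P=onz(ci,p,.008); d=P.mean(0)[:2]-c; print("pointer",s,P.mean(0),"yaw",np.arctan2(d[1],d[0]),"reach",np.max(np.hypot(*(P[:,:2]-c).T)))
# bar top
bm=np.zeros(m.shape,bool); bm[205:270,295:330]=1
bm&=(g<95)&(g>0)
for s,cc,p in blobs(bm,50): print("dark",s,cc)
im,ci=load("w_fix");H=hsv(im); g=cv2.GaussianBlur(cv2.cvtColor(im,cv2.COLOR_RGB2GRAY),(0,0),.8).astype(np.float32)
print("housing",rim(g,ci,(.559,.1287),.066,.05,-1))
c,e,n=rim(g,ci,(.559,.1287),.066,.05,-1)
print("shoulder",rim(g,ci,(.559,.1287),.017,.058,-1))
m=(H[...,0]>3)&(H[...,0]<24)&(H[...,1]>100)&(H[...,2]>50)
for s,cc,p in blobs(m):
    if 290<cc[0]<335 and 205<cc[1]<265:
        P=onz(ci,p,.071)[:,:2]; mm=P.mean(0); v=np.linalg.svd(P-mm)[2]; d=v[0]*np.sign(v[0][0]); print("key",s,mm,np.arctan2(d[1],d[0]),np.ptp((P-mm)@d),np.ptp((P-mm)@v[1]))
m=(H[...,0]>45)&(H[...,0]<80)&(H[...,1]>120)
for s,cc,p in blobs(m):
    if cc[1]<300:
        P=onz(ci,p,.05)[:,:2]; d=P-c; print("green",s,cc,P.mean(0),np.arctan2(*(P.mean(0)-c)[::-1]),"r",np.hypot(*d.T).min(),np.hypot(*d.T).max())
        print(np.arctan2(*(P.mean(0)-[.559,.1287])[::-1]))
b=[(303,212),(325,212),(326,263),(298,263)]
im=load("w_wh")[0]; cv2.imwrite("pics/c1.png",cv2.resize(im[180:295,255:375],None,fx=5,fy=5,interpolation=cv2.INTER_CUBIC)[:,:,::-1])
E
```

```text
wheel rim z21 [ 0.5382 -0.2788] 0.000400002311896637 158
pointer [310 264   5  11  47] [ 0.5742 -0.3086  0.008 ] yaw -0.6920687385181327 reach 0.051898389372822526
pointer [309 277   7  11  59] [ 0.5846 -0.3172  0.008 ] yaw -0.6914728152055041 reach 0.0673882976154894
dark [ 298  211   29   52 1409] [311.8268 235.9574]
housing (array([0.5594, 0.1282]), np.float64(0.000913376727584167), 129)
shoulder (array([0.559 , 0.1276]), np.float64(0.0002118709118734581), 125)
key [309 222   7  24 154] [0.558  0.1279] -0.5539466129115804 0.023886803825305475 0.006183444346445556
green [350 263  11  10  58] [354.6897 267.3793] [0.6192 0.1451] 0.2739011798240658 r 0.05722836204567984 0.06711848555001088
0.265356575767229
```

View pics/c1.png

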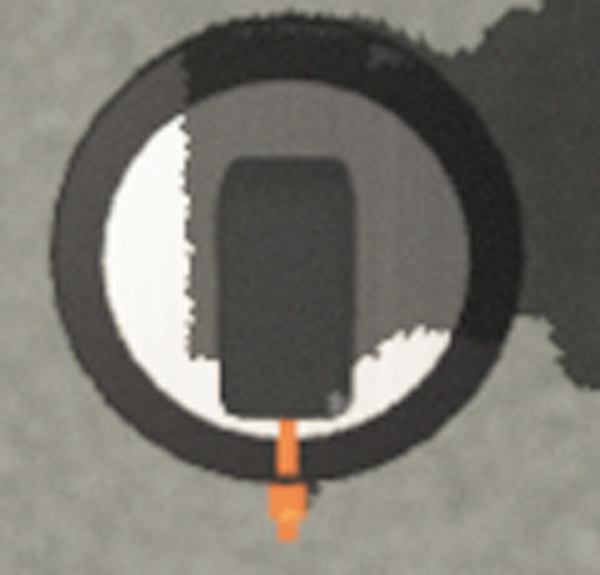

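```bash
python3 - <<'E'
from rig import robot
import numpy as np,json,cv2
from h import *
np.set_printoptions(precision=4,suppress=True)
def st(t):
    s=robot.get_state(); print(t,round(s['time'],2),s['ee_pos'],s['force'],s['opening'],np.arctan2(-s['tool_rot'][1,0],-s['tool_rot'][0,0])); return s
st('0')
c=np.array([.5382,-.2788])
robot.move_linear([*c,.09],.15,frame=Ry(-.692)); 
robot.move_linear([*c,.046],.08); robot.pause(.15); st('down')
robot.gripper_to(.015); st('grip')
robot.move_linear([*c,.15],.12); robot.pause(.2); st('lift')
E
```

```text
0 3.79 [ 0.5398 -0.2771  0.2001] [ 0.3165  1.4139 -0.0523] 0.09416428276374775 -0.6878326251311118
down 5.53 [ 0.5385 -0.2789  0.0465] [-0.2321 -0.5143  0.2982] 0.09391331671142247 -0.691983259098499
grip 6.58 [ 0.5382 -0.2788  0.046 ] [-0.3789 -0.078  -0.8524] 0.026022498551855327 -0.691980288171089
lift 7.79 [ 0.5379 -0.2787  0.1494] [ 0.7257 -0.4916 -3.1887] 0.02565316008323122 -0.6920425195146548
```

```bash
python3 - <<'E'
from rig import robot
import numpy as np,json,cv2
from h import *
np.set_printoptions(precision=4,suppress=True)
def st(t):
    s=robot.get_state(); print(t,round(s['time'],2),s['ee_pos'],s['force'],s['moment'],s['opening'],np.arctan2(-s['tool_rot'][1,0],-s['tool_rot'][0,0])); return s
c=np.array([.559,.1282])
robot.move_ptp([*c,.16],Ry(-.80)); robot.pause(.2);st('over')
robot.move_linear([*c,.125],.08); robot.pause(.3); st('low')
for n in ("wrist","top","scene"):
    ci=robot.camera_info(n); im=robot.grab_frame(n); cv2.imwrite(f"pics/d_{n}.png",im[:,:,::-1])
    json.dump({k:np.array(v).tolist() for k,v in ci.items()},open(f"pics/d_{n}.json","w"))
im=cv2.imread("pics/d_top.png")[215:320,100:260]; cv2.imwrite("pics/d_topc.png",cv2.resize(im,None,fx=4,fy=4,interpolation=cv2.INTER_CUBIC))
E
```

```text
over 9.5 [0.5592 0.1272 0.16  ] [-0.2614 -0.3739 -2.4807] [-0.0237  0.0201  0.063 ] 0.026024868423518737 -0.8013446272169953
low 10.39 [0.5591 0.1283 0.1253] [ 0.0695  0.4892 -3.011 ] [-0.0714 -0.0268  0.0039] 0.0258827543156435 -0.7998836435374559
```

View pics/d_wrist.png

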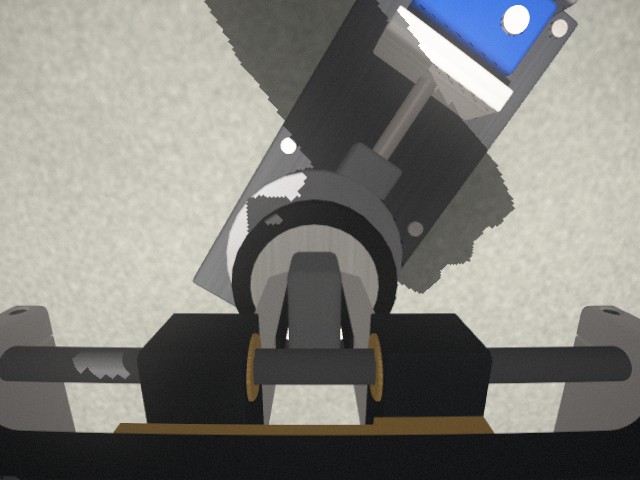

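View pics/d_scene.png

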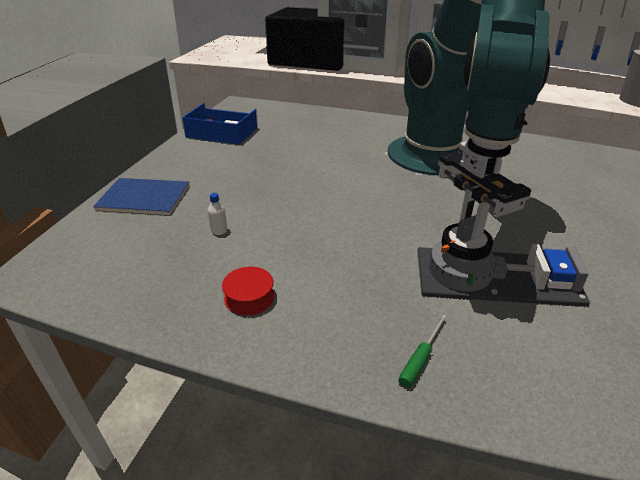

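The wheel is held level and centred over the housing, with the orange pointer visible at (445,247) in the scene view. Now I'll press gently.

```bash
cat >> h.py <<'E'
def fz(robot,n=5,dt=.02):
    v=[]
    for _ in range(n): v.append(robot.get_state()['force'][2]); robot.pause(dt)
    return np.mean(v)
E
python3 - <<'E'
from rig import robot
import numpy as np
from h import *
c=np.array([.559,.1282])
b=fz(robot,8); print('base',b)
robot.move_linear([*c,.1195],.03); robot.pause(.1)
z=.1195
for i in range(14):
    p=fz(robot)-b; s=robot.get_state(); print(round(s['time'],2),z,s['ee_pos'].round(4),round(p,2),s['moment'].round(3))
    if p>8: break
    z-=.0005; robot.move_linear([*c,z],.02)
E
```

```text
base -2.8926370043763274
11.19 0.1195 [0.5591 0.1282 0.1196] 0.03 [-0.066  0.045 -0.001]
11.53 0.119 [0.559  0.1282 0.119 ] 0.02 [-0.076 -0.007 -0.006]
11.86 0.1185 [0.559  0.1282 0.1185] -0.32 [ 0.025  0.01  -0.003]
12.19 0.118 [0.559  0.1282 0.118 ] -0.11 [-0.048  0.019 -0.011]
12.53 0.1175 [0.559  0.1282 0.1175] 0.36 [ 0.023 -0.005 -0.002]
12.86 0.11699999999999999 [0.559  0.1282 0.117 ] 0.44 [-0.044 -0.     0.003]
13.19 0.11649999999999999 [0.5591 0.1282 0.1166] 3.26 [-0.046  0.089  0.   ]
13.53 0.11599999999999999 [0.5591 0.1283 0.1161] 3.5 [ 0.173 -0.045  0.   ]
13.86 0.11549999999999999 [0.559  0.1282 0.1154] 2.02 [ 0.055 -0.33   0.087]
14.19 0.11499999999999999 [0.559  0.1281 0.115 ] 5.84 [0.06  0.013 0.095]
14.53 0.11449999999999999 [0.559  0.1282 0.1145] 6.17 [-0.054  0.069  0.076]
14.86 0.11399999999999999 [0.559  0.1282 0.114 ] 7.0 [-0.066  0.091  0.146]
15.19 0.11349999999999999 [0.559  0.1282 0.1135] 7.91 [-0.108  0.128  0.097]
15.53 0.11299999999999999 [0.559  0.1282 0.1131] 8.36 [-0.096  0.087  0.102]
```

```bash
python3 - <<'E'
from rig import robot
import numpy as np
from h import *
c=np.array([.559,.1282]); b=-2.95
z=.113; y=-.80
for i in range(16):
    y+=.04
    robot.move_linear([*c,z],.02,frame=Ry(y))
    p=fz(robot,3)-b; s=robot.get_state(); print(round(s['time'],2),round(y,2),s['ee_pos'].round(4),round(p,2),s['moment'].round(3),s['force'][:2].round(1))
    if p<4 or p>12: break
E
```

```text
15.82 -0.76 [0.5589 0.1282 0.1128] 3.67 [-0.079 -0.151  0.24 ] [1.1 0.2]
```

```bash
python3 - <<'E'
from rig import robot
import numpy as np
from h import *
c=np.array([.559,.1282]); b=-2.95
z=.113; y=-.76
print(fz(robot,6)-b)
for i in range(4):
    if i: y+=.03; robot.move_linear([*c,z],.02,frame=Ry(y))
    robot.pause(.1)
    p=fz(robot,3)-b; s=robot.get_state(); print(round(s['time'],2),round(y,2),s['ee_pos'].round(4),round(p,2),s['moment'].round(3),s['force'][:2].round(1),np.arctan2(-s['tool_rot'][1,0],-s['tool_rot'][0,0]).round(3))
    if  p>12: break
for n in ("wrist","scene"):
    im=robot.grab_frame(n); cv2.imwrite(f"pics/e_{n}.png",im[:,:,::-1])
im=cv2.imread("pics/e_scene.png")[190:310,400:600]; cv2.imwrite("pics/e_sc.png",cv2.resize(im,None,fx=4,fy=4,interpolation=cv2.INTER_CUBIC))
E
```

```text
3.21118893111524
16.07 -0.76 [0.5589 0.1282 0.1129] 2.69 [-0.105 -0.166  0.168] [ 0.9 -0.3] -0.76
16.48 -0.73 [0.5589 0.1282 0.1129] 1.08 [-0.242 -0.067  0.087] [ 0.4 -1.2] -0.731
16.88 -0.7 [0.5588 0.1282 0.1129] 0.35 [-0.242  0.154  0.074] [-0.3 -1.9] -0.701
17.27 -0.67 [0.5589 0.1282 0.113 ] -0.09 [-0.15   0.297 -0.009] [-1.4 -0.6] -0.671
```

View pics/e_sc.png

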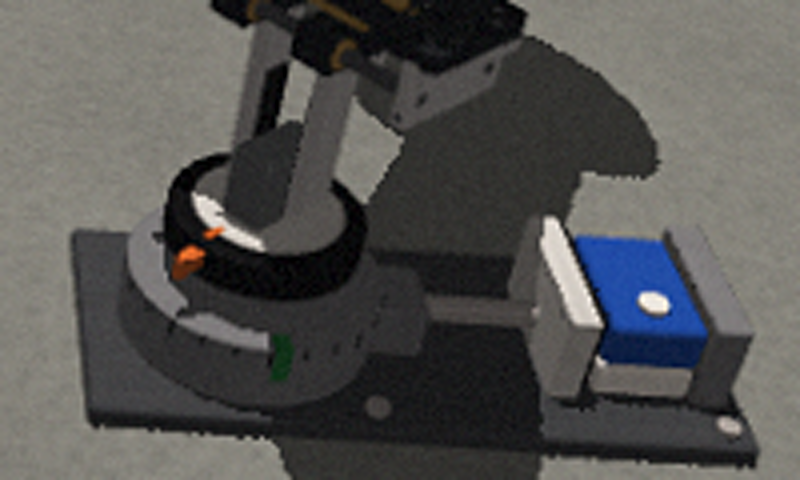

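View pics/e_wrist.png

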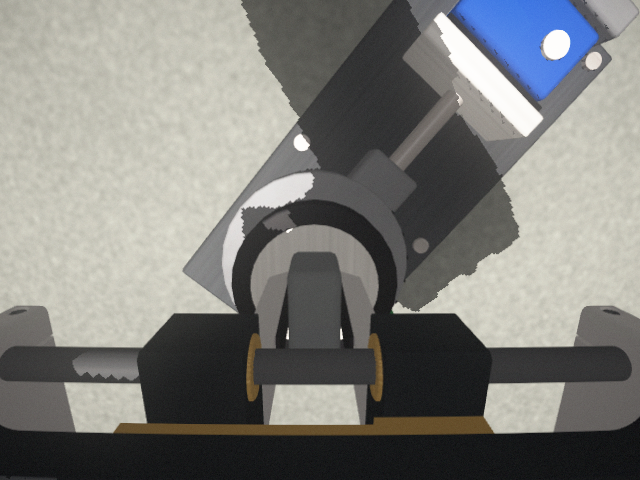

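Push faded to about 0 near yaw −0.67, close to the measured key direction (−0.555). I'll turn on to the key centre, then lower with a force limit.

```bash
python3 - <<'E'
from rig import robot
import numpy as np
from h import *
c=np.array([.559,.1282]); b=-2.95
z=.113; y=-.67
def rep():
    p=fz(robot,4)-b; s=robot.get_state(); print(round(s['time'],2),round(y,2),s['ee_pos'].round(4),round(p,2),s['moment'].round(3),s['force'][:2].round(1)); return p
for y in (-.62,-.58):
    robot.move_linear([*c,z],.02,frame=Ry(y)); robot.pause(.05); p=rep()
for i in range(12):
    if p>7: break
    z-=.001; robot.move_linear([*c,z],.02); p=rep()
E
```

```text
17.74 -0.62 [0.5591 0.1282 0.113 ] -0.26 [-0.089  0.04  -0.032] [-0.5 -0.7]
18.11 -0.58 [0.5591 0.1282 0.113 ] 0.04 [-0.021 -0.003 -0.001] [-0.4 -0.4]
18.43 -0.58 [0.559  0.1282 0.112 ] 0.07 [-0.045  0.037 -0.005] [-0.   0.5]
18.74 -0.58 [0.559  0.1282 0.111 ] 0.03 [-0.018  0.073  0.03 ] [ 0.5 -1.1]
19.06 -0.58 [0.559  0.1282 0.11  ] 0.06 [-0.01  -0.015  0.064] [ 0.3 -0.4]
19.38 -0.58 [0.559  0.1282 0.109 ] 0.34 [-0.055 -0.002  0.   ] [ 0.2 -0.2]
19.69 -0.58 [0.559  0.1282 0.108 ] 0.03 [ 0.006  0.013 -0.002] [-0.4  0.2]
20.01 -0.58 [0.559  0.1282 0.107 ] -0.25 [ 0.012 -0.049  0.01 ] [ 0.1 -0.3]
20.32 -0.58 [0.559  0.1282 0.106 ] 0.06 [0.039 0.001 0.027] [-0.6 -1. ]
20.64 -0.58 [0.559  0.1282 0.105 ] 0.32 [0.023 0.004 0.047] [ 0.9 -0.4]
20.96 -0.58 [0.559  0.1282 0.104 ] 0.59 [-0.001 -0.032  0.005] [ 0.1 -0.4]
21.27 -0.58 [0.5591 0.1282 0.1032] 6.41 [-0.139  0.508 -0.047] [-1.9 -1.1]
21.59 -0.58 [0.5591 0.1282 0.1021] 8.21 [-0.154  0.583 -0.004] [-2.4 -0. ]
```

Seated: free descent of 13 mm past the key, then the shoulder at the expected height. Next is the turn, under a light push.

```bash
python3 - <<'E'
from rig import robot
import numpy as np,json
from h import *
c=np.array([.559,.1282]); b=-2.95
z=.1028; y=-.58
def rep():
    p=fz(robot,3)-b; s=robot.get_state(); print(round(s['time'],2),round(y,2),s['ee_pos'].round(4),round(p,2),s['moment'].round(3),s['force'][:2].round(1),np.arctan2(-s['tool_rot'][1,0],-s['tool_rot'][0,0]).round(3)); return p
robot.move_linear([*c,z],.02); rep()
for y in np.arange(-.5,.23,.08):
    robot.move_linear([*c,z],.02,frame=Ry(y)); p=rep()
    if p>12: break
robot.pause(.3);rep()
for n in ("wrist","top","scene"):
    ci=robot.camera_info(n); im=robot.grab_frame(n); cv2.imwrite(f"pics/f_{n}.png",im[:,:,::-1])
    json.dump({k:np.array(v).tolist() for k,v in ci.items()},open(f"pics/f_{n}.json","w"))
im=cv2.imread("pics/f_scene.png")[200:310,410:560]; cv2.imwrite("pics/f_sc.png",cv2.resize(im,None,fx=5,fy=5,interpolation=cv2.INTER_CUBIC))
im=cv2.imread("pics/f_top.png")[215:320,100:250]; cv2.imwrite("pics/f_tc.png",cv2.resize(im,None,fx=5,fy=5,interpolation=cv2.INTER_CUBIC))
E
```

```text
21.89 -0.58 [0.5591 0.1282 0.1028] 7.28 [-0.182  0.388 -0.018] [-1.6 -0.4] -0.58
22.19 -0.5 [0.559  0.1281 0.1028] 7.28 [-0.245  0.484  0.044] [-2.5 -1.3] -0.503
22.49 -0.42 [0.5587 0.1278 0.1026] 6.96 [-0.886  1.179  0.008] [-3.9 -2.9] -0.424
22.79 -0.34 [0.5586 0.1277 0.1026] 7.81 [-1.048  1.287 -0.055] [-5.2 -3.9] -0.344
23.09 -0.26 [0.5585 0.1275 0.1025] 7.21 [-1.224  1.352 -0.077] [-5.1 -5.3] -0.264
23.39 -0.18 [0.5585 0.1274 0.1026] 7.39 [-1.359  1.311 -0.122] [-4.8 -5. ] -0.184
23.69 -0.1 [0.5585 0.1273 0.1025] 7.43 [-1.501  1.361 -0.121] [-5.4 -4.8] -0.104
23.99 -0.02 [0.5585 0.1272 0.1025] 8.02 [-1.683  1.311 -0.108] [-5.1 -6. ] -0.024
24.29 0.06 [0.5585 0.127  0.1025] 7.82 [-1.828  1.332 -0.123] [-5.7 -6.8] 0.056
24.59 0.14 [0.5585 0.1269 0.1025] 7.53 [-1.99   1.249 -0.115] [-4.9 -6.8] 0.136
24.89 0.22 [0.5586 0.1268 0.1025] 7.57 [-2.172  1.175 -0.098] [-4.  -8.1] 0.215
25.24 0.22 [0.5586 0.1268 0.1025] 8.36 [-2.13   1.165 -0.099] [-4.6 -8. ] 0.215
```

View pics/f_sc.png

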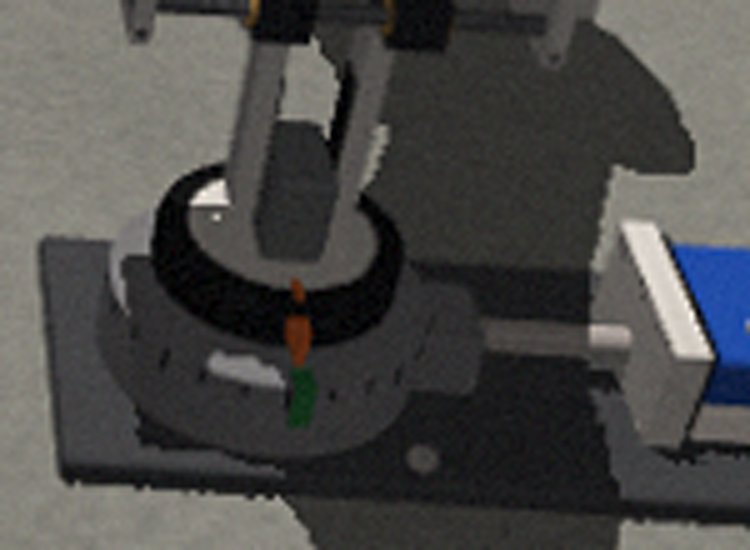

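View pics/f_tc.png

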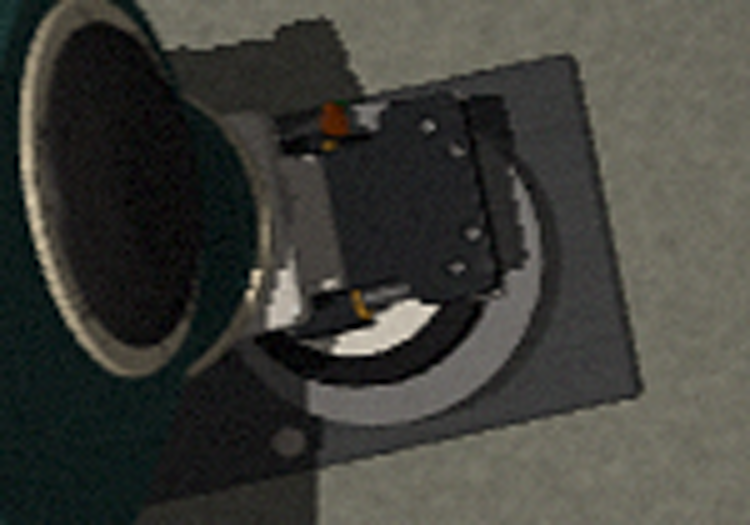

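```bash
python3 - <<'E'
import numpy as np,json,cv2
from h import *
np.set_printoptions(precision=4,suppress=True)
ci=json.load(open("pics/f_scene.json"))
ax=np.array([.559,.128])
def cyl(px,R):
    o,d=ray(ci,px); out=[]
    for v in d:
        a=v[:2]@v[:2]; q=o[:2]-ax; bb=2*q@v[:2]; cc=q@q-R*R; t=(-bb-np.sqrt(bb*bb-4*a*cc))/2/a; out.append(o+t*v)
    return np.array(out)
for n in ("a_scene","f_scene"):
    im=cv2.imread(f"pics/{n}.png")[:,:,::-1].copy(); H=hsv(im)
    m=(H[...,0]>45)&(H[...,0]<80)&(H[...,1]>100)
    for s,c,p in blobs(m):
        if 400<c[0]<560 and c[1]<310 and c[1]>240:
            P=cyl(p,.0665); d=P.mean(0)[:2]-ax; print(n,"green",s,c,"ang",np.arctan2(d[1],d[0]),P[:,2].min(),P[:,2].max())
    m=(H[...,0]<20)&(H[...,1]>140)&(H[...,2]>60)
    for s,c,p in blobs(m):
        if 440<c[0]<500 and c[1]>250 and c[1]<300 and n[0]=='f':
            P=onz(ci,[c],.066)[0]; d=P[:2]-ax; print("ptr",s,c,"ang",np.arctan2(d[1],d[0]),np.hypot(*d))
            for r in range(s[1],s[1]+s[3]):
                q=p[p[:,1]==r]; P=onz(ci,[[q[:,0].mean(),r]],.066)[0]; d=P[:2]-ax; print(r,len(q),np.arctan2(d[1],d[0]),np.hypot(*d))
# scene-consistent axis: housing/shoulder check
P=onz(json.load(open("pics/f_scene.json")),[[464.,252.]],.071); print(P)
E
```

```text
a_scene green [468 274   6  11  48] [470.0625 278.9375] ang 0.2856651380354805 0.03091223487111794 0.056946320157397534
f_scene green [468 274   5  11  46] [470.0435 278.9565] ang 0.28523238320301975 0.03091223487111794 0.056946320157397534
ptr [468 256   3   4   9] [469.1111 257.4444] ang 0.40592895886822705 0.026552118891413453
256 2 0.4236986339871778 0.021941996962175202
257 3 0.4169171228832935 0.025153513127305162
258 2 0.4117102141701111 0.028348767080935467
259 2 0.3753406602055579 0.03144073258326498
ptr [467 264   5   9  36] [469.1389 267.3611] ang 0.21622376815932381 0.057471180814690666
264 5 0.24606431877335913 0.04706339181917769
265 5 0.23417829670910165 0.05018034456411566
266 5 0.2237431195738234 0.05328670820376429
267 5 0.2145112939107702 0.056381503971217384
268 4 0.22294213682383218 0.05937545982793451
269 4 0.2147010145386089 0.062437875845047716
270 3 0.19227813567073376 0.06558996787501022
271 3 0.18626430557706367 0.06863271055735955
272 2 0.1944266630148752 0.0715486055813719
[[0.5753 0.1269 0.071 ]]
```

```bash
python3 - <<'E'
from rig import robot
import numpy as np,json
from h import *
c=np.array([.5585,.1268]); b=-2.95; z=.1028
def rep():
    p=fz(robot,3)-b; s=robot.get_state(); print(round(s['time'],2),s['ee_pos'].round(4),round(p,2),s['moment'].round(3),s['force'][:2].round(1),np.arctan2(-s['tool_rot'][1,0],-s['tool_rot'][0,0]).round(3)); return p
robot.move_linear([*c,z],.02,frame=Ry(.22)); rep()
robot.move_linear([*c,z],.02,frame=Ry(.285)); robot.pause(.2); rep()
s=robot.get_state()
for k in range(2):
    f=s['force'][:2]; c=c+np.clip(f/6000,-.0008,.0008); robot.move_linear([*c,z],.02); robot.pause(.1); print(c); rep(); s=robot.get_state()
for n in ("scene","wrist"):
    im=robot.grab_frame(n); cv2.imwrite(f"pics/g_{n}.png",im[:,:,::-1])
im=cv2.imread("pics/g_scene.png")[200:310,410:560]; cv2.imwrite("pics/g_sc.png",cv2.resize(im,None,fx=5,fy=5,interpolation=cv2.INTER_CUBIC))
E
```

```text
25.69 [0.5584 0.1265 0.1028] 6.94 [-0.946  0.799 -0.144] [-2.9 -3.9] 0.218
26.19 [0.5585 0.1265 0.1028] 7.18 [-1.125  0.781 -0.086] [-2.8 -4.5] 0.284
[0.55804071 0.12604669]
26.59 [0.5583 0.1263 0.1029] 7.04 [ 0.029 -0.159 -0.086] [-0.2  0.2] 0.285
[0.55801212 0.12607391]
26.99 [0.5583 0.1263 0.1029] 6.88 [ 0.439 -0.608 -0.125] [2.1 2.4] 0.285
```

View pics/g_sc.png

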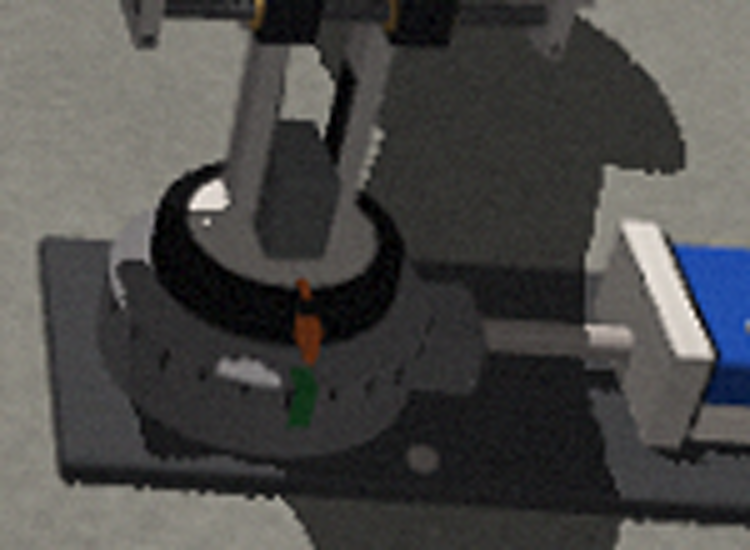

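View pics/g_wrist.png

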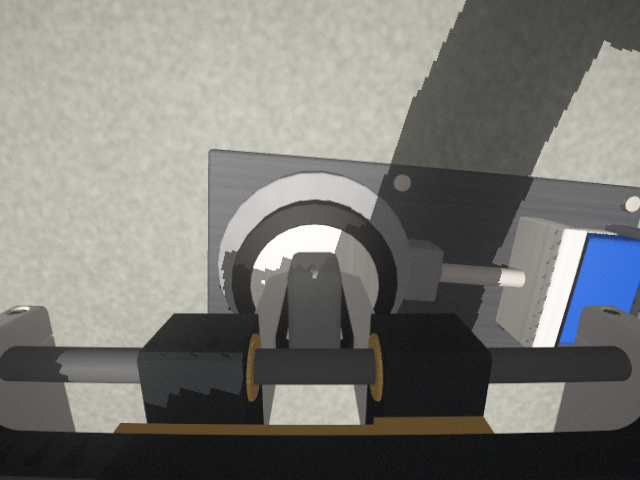

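```bash
python3 - <<'E'
from rig import robot
import numpy as np,json
from h import *
np.set_printoptions(precision=4,suppress=True)
c=np.array([.5581,.1262]); b=-2.95
def rep():
    p=fz(robot,3)-b; s=robot.get_state(); print(round(s['time'],2),s['ee_pos'].round(4),round(p,2),s['moment'].round(3),s['force'][:2].round(1)); return p
robot.move_linear([*c,.1033],.02); robot.pause(.1); rep()
robot.gripper_to(.06); rep()
robot.move_linear([*c,.19],.1); rep()
robot.move_ptp([.42,-.22,.25],Ry(.0)); robot.pause(.2); rep()
for n in ("wrist","top","scene"):
    ci=robot.camera_info(n); im=robot.grab_frame(n); cv2.imwrite(f"pics/k_{n}.png",im[:,:,::-1])
    json.dump({k:np.array(v).tolist() for k,v in ci.items()},open(f"pics/k_{n}.json","w"))
a=cv2.imread("pics/k_scene.png")[200:310,410:560]; d=cv2.imread("pics/k_top.png")[215:325,100:250]
cv2.imwrite("pics/k_c.png",cv2.resize(np.hstack([a,d]),(750,275),interpolation=cv2.INTER_CUBIC))
E
```

```text
27.49 [0.5582 0.1263 0.1033] 6.12 [ 0.53  -0.899 -0.132] [3.8 2.2]
28.25 [0.5581 0.1262 0.1033] 2.88 [-0.024  0.019  0.004] [-0.6  0.6]
29.32 [0.5577 0.1261 0.1893] 2.72 [ 0.064 -0.033 -0.022] [ 1.4 -0.2]
30.98 [ 0.4203 -0.2195  0.2498] 3.01 [0.032 0.049 0.023] [ 0.1 -0.4]
```

View pics/k_c.png

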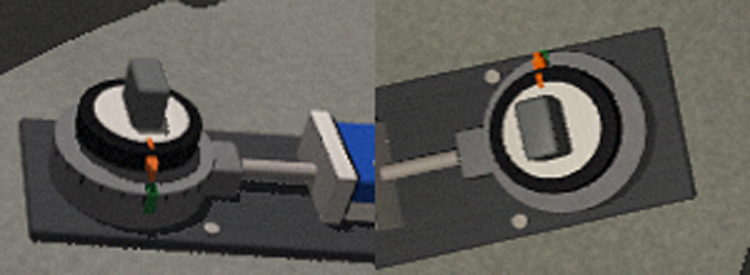

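```bash
python3 - <<'E'
import numpy as np,json,cv2
from scipy.optimize import least_squares
from h import *
np.set_printoptions(precision=4,suppress=True)
def bx(n): return cv2.imread(f"pics/{n}.png")[:,:,::-1].copy(),json.load(open(f"pics/{n}.json"))
res={}
for n in ("top","scene"):
    im,ci=bx("k_"+n); H=hsv(im)
    u0=(140,215,225,260) if n=="top" else (440,500,245,300)
    w=np.zeros(H.shape[:2],bool); w[u0[2]:u0[3],u0[0]:u0[1]]=1
    gm=w&(H[...,0]>40)&(H[...,0]<85)&(H[...,1]>100); om=w&(H[...,0]<22)&(H[...,1]>140)&(H[...,2]>70)
    for nm,m in(("green",gm),("orange",om)):
        for s,c,p in blobs(m,3):
            z=.066 if nm=="orange" else .05
            P=onz(ci,p,z)[:,:2]
            for ax in ([.559,.1285],[.5585,.127]):
                d=P-ax; print(n,nm,s,c,"ax",ax,"ang",np.arctan2(*d.mean(0)[::-1]).round(4),"r",np.hypot(*d.T).min().round(4),np.hypot(*d.T).max().round(4))
    # white hub face (z=.058+.021) both
    m=(H[...,1]<60)&(H[...,2]>150); 
    for s,c,p in blobs(m,100):
        if (150<c[0]<200 and 250<c[1]<290 and n=="top") or (n=="scene" and 430<c[0]<500 and 220<c[1]<270):
            mm=np.zeros(H.shape[:2],np.uint8); mm[p[:,1],p[:,0]]=1
            hull=cv2.convexHull(p.astype(np.int32))[:,0]
            for z in (.079,.092):
                P=onz(ci,hull,z)[:,:2]; r=least_squares(lambda q:np.hypot(P[:,0]-q[0],P[:,1]-q[1])-q[2],[*P.mean(0),.037],loss='soft_l1',f_scale=.001); print(n,"hub z",z,r.x)
im=cv2.imread("pics/k_wrist.png"); cv2.imwrite("pics/k_w2.png",im)
E
```

```text
top green [166 235   4   3   7] [167.5714 235.5714] ax [0.559, 0.1285] ang 0.259 r 0.0642 0.0694
top green [166 235   4   3   7] [167.5714 235.5714] ax [0.5585, 0.127] ang 0.2784 r 0.0651 0.0703
top green [191 250   2   3   3] [191.6667 251.    ] ax [0.559, 0.1285] ang -0.7752 r 0.0448 0.0463
top green [191 250   2   3   3] [191.6667 251.    ] ax [0.5585, 0.127] ang -0.7437 r 0.0441 0.0457
top orange [163 236   6   7  31] [164.9355 239.129 ] ax [0.559, 0.1285] ang 0.2946 r 0.0526 0.0661
top orange [163 236   6   7  31] [164.9355 239.129 ] ax [0.5585, 0.127] ang 0.3162 r 0.0535 0.067
top orange [164 244   4   6  18] [165.1667 246.3889] ax [0.559, 0.1285] ang 0.3743 r 0.0392 0.0501
top orange [164 244   4   6  18] [165.1667 246.3889] ax [0.5585, 0.127] ang 0.4009 r 0.0402 0.0511
top hub z 0.079 [0.5598 0.1298 0.0375]
top hub z 0.092 [0.5593 0.1256 0.037 ]
scene green [445 259   3   2   3] [446.     259.3333] ax [0.559, 0.1285] ang -0.9573 r 0.0404 0.0427
scene green [445 259   3   2   3] [446.     259.3333] ax [0.5585, 0.127] ang -0.9257 r 0.0396 0.0417
scene green [468 274   6  11  49] [470.1224 278.9184] ax [0.559, 0.1285] ang 0.2441 r 0.0583 0.0884
scene green [468 274   6  11  49] [470.1224 278.9184] ax [0.5585, 0.127] ang 0.2622 r 0.0592 0.0891
scene orange [469 255   3   5  11] [469.9091 257.2727] ax [0.559, 0.1285] ang 0.4584 r 0.0188 0.0316
scene orange [469 255   3   5  11] [469.9091 257.2727] ax [0.5585, 0.127] ang 0.4998 r 0.02 0.0327
scene orange [468 262   6  10  41] [470.2195 266.    ] ax [0.559, 0.1285] ang 0.2606 r 0.0406 0.0683
scene orange [468 262   6  10  41] [470.2195 266.    ] ax [0.5585, 0.127] ang 0.2851 r 0.0416 0.0691
scene hub z 0.079 [0.5605 0.1286 0.0373]
scene hub z 0.092 [0.5789 0.1273 0.0364]
```

View pics/k_scene.png

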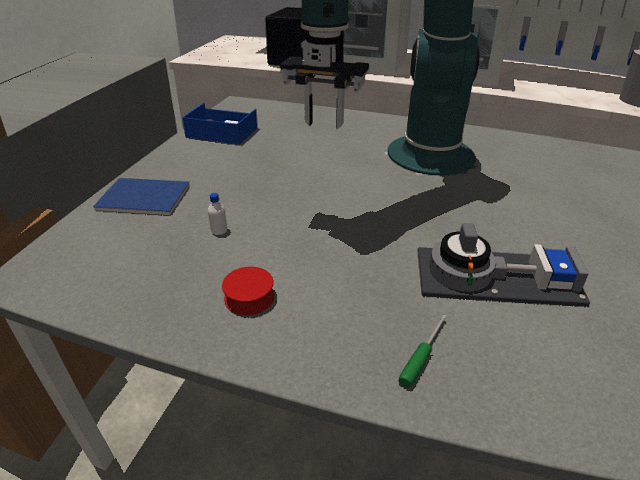

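The wheel sits level and home: the hub circle at z=79 mm gives the same centre from both cameras. The pointer is within about 1 mm of the tab. A wrist close-up from above the mark should settle the angle.

```bash
python3 - <<'E'
from rig import robot
import numpy as np,json
from h import *
np.set_printoptions(precision=4,suppress=True)
th=.285; u=np.array([np.cos(th),np.sin(th)])
p=np.array([.559,.128])+.175*u
robot.move_ptp([*p,.17],Ry(th)); robot.pause(.3)
s=robot.get_state(); print(s['time'],s['ee_pos'])
ci=robot.camera_info("wrist"); im=robot.grab_frame("wrist"); cv2.imwrite("pics/m.png",im[:,:,::-1])
json.dump({k:np.array(v).tolist() for k,v in ci.items()},open("pics/m.json","w"))
print(ray(ci,[[320,240]])[0], proj(ci,[[*(np.array([.559,.128])+.062*u),.066]]))
E
```

```text
33.2667 [0.727  0.1768 0.1703]
[0.6581 0.1571 0.3305] [[313.6009 103.3473]]
```

View pics/m.png

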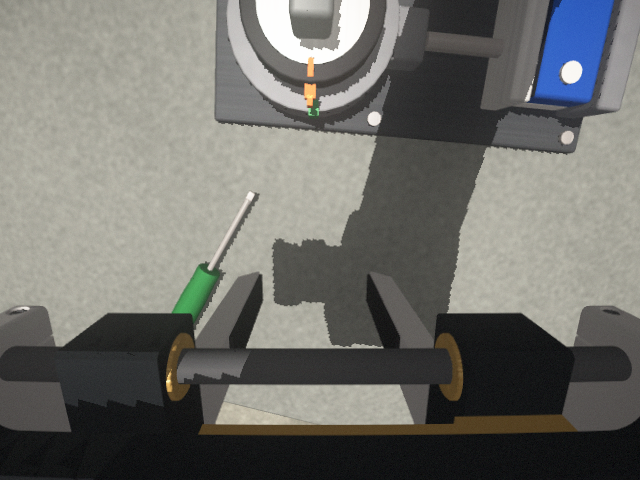

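```bash
python3 - <<'E'
import numpy as np,json,cv2
from h import *
np.set_printoptions(precision=4,suppress=True)
im=cv2.imread("pics/m.png"); ci=json.load(open("pics/m.json"))
cv2.imwrite("pics/m2.png",cv2.resize(im[40:130,265:385],None,fx=6,fy=6,interpolation=cv2.INTER_CUBIC))
rgb=im[:,:,::-1].copy();H=hsv(rgb)
w=np.zeros(H.shape[:2],bool); w[40:130,280:350]=1
om=w&(H[...,0]<22)&(H[...,1]>130)&(H[...,2]>90); gm=w&(H[...,0]>40)&(H[...,0]<85)&(H[...,1]>100)
for ax in ([.559,.128],[.5585,.1268],[.5595,.129]):
  ax=np.array(ax)
  for nm,m,z in(("o",om,.066),("g",gm,.05)):
    for s,c,p in blobs(m,5):
        P=onz(ci,p,z)[:,:2]; d=P-ax; print(ax,nm,s,c,np.arctan2(*d.mean(0)[::-1]).round(4),np.hypot(*d.T).min().round(4),np.hypot(*d.T).max().round(4))
for r in range(82,120):
    a=np.where(om[r])[0]; b=np.where(gm[r])[0]
    print(r,(a.min(),a.max()) if len(a) else None,(b.min(),b.max()) if len(b) else None)
E
```

```text
[0.559 0.128] o [308  65   6  12  36] [310.8056  71.8333] 0.2345 0.0357 0.0433
[0.559 0.128] o [304  83  12  25 202] [309.6238  92.8366] 0.2312 0.0481 0.0647
[0.5585 0.1268] o [308  65   6  12  36] [310.8056  71.8333] 0.2601 0.0365 0.044
[0.5585 0.1268] o [304  83  12  25 202] [309.6238  92.8366] 0.2502 0.0488 0.0654
[0.5595 0.129 ] o [308  65   6  12  36] [310.8056  71.8333] 0.2129 0.035 0.0426
[0.5595 0.129 ] o [304  83  12  25 202] [309.6238  92.8366] 0.2153 0.0475 0.064
82 None None
83 (np.int64(305), np.int64(307)) None
84 (np.int64(304), np.int64(315)) None
85 (np.int64(304), np.int64(315)) None
86 (np.int64(304), np.int64(315)) None
87 (np.int64(304), np.int64(315)) None
88 (np.int64(304), np.int64(315)) None
89 (np.int64(305), np.int64(315)) None
90 (np.int64(304), np.int64(315)) None
91 (np.int64(304), np.int64(315)) None
92 (np.int64(304), np.int64(315)) None
93 (np.int64(304), np.int64(315)) None
94 (np.int64(304), np.int64(315)) None
95 (np.int64(304), np.int64(315)) None
96 (np.int64(305), np.int64(315)) None
97 (np.int64(305), np.int64(315)) None
98 (np.int64(305), np.int64(314)) None
99 (np.int64(307), np.int64(312)) None
100 (np.int64(308), np.int64(312)) None
101 (np.int64(308), np.int64(312)) None
102 (np.int64(308), np.int64(312)) None
103 (np.int64(308), np.int64(312)) None
104 (np.int64(308), np.int64(312)) None
105 (np.int64(307), np.int64(312)) None
106 (np.int64(308), np.int64(311)) None
107 (np.int64(309), np.int64(310)) None
108 None None
109 None None
110 None None
111 None None
112 None None
113 None None
114 None None
115 None None
116 None None
117 None None
118 None None
119 None None
```

View pics/m2.png

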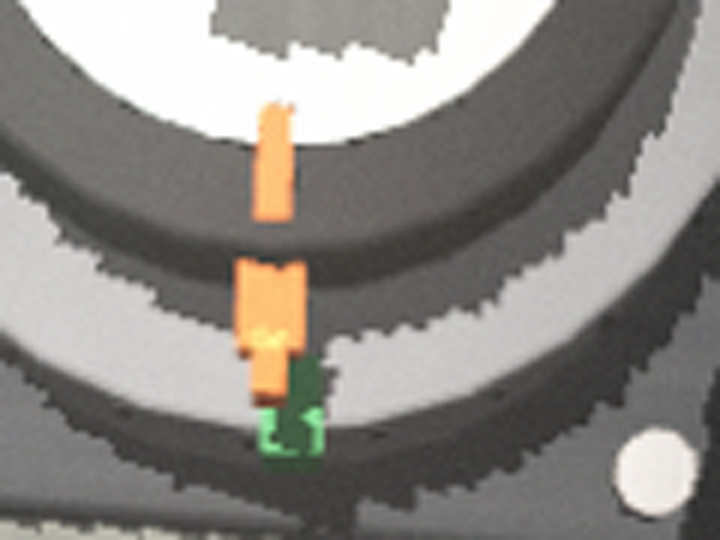

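The pointer tip is at column 310 and the tab centre at 313.5, so the wheel sprang back about 0.045 rad (2.7 mm) on release. I'll regrip, turn a little past the mark, ease back to unload the torque, and let go.

```bash
python3 - <<'E'
from rig import robot
import numpy as np,json
from h import *
c=np.array([.5584,.1268])
def rep(t=''):
    p=fz(robot,4); s=robot.get_state(); print(t,round(s['time'],2),s['ee_pos'].round(4),round(p,2),s['moment'].round(3),s['force'][:2].round(1),np.arctan2(-s['tool_rot'][1,0],-s['tool_rot'][0,0]).round(3),s['opening'].round(4)); return p
robot.move_ptp([*c,.19],Ry(.24)); robot.pause(.1)
robot.move_linear([*c,.125],.1); robot.move_linear([*c,.1042],.05); robot.pause(.15); rep('down')
robot.gripper_to(.015); rep('grip')
z=.1037; robot.move_linear([*c,z],.02); p=rep()
while p<2 and z>.102:
    z-=.0003; robot.move_linear([*c,z],.02); p=rep('press')
for y in (.28,.325): robot.move_linear([*c,z],.02,frame=Ry(y)); rep(y)
s=robot.get_state(); c=c+np.clip(s['force'][:2]/6000,-.0006,.0006); print(c)
robot.move_linear([*c,z],.02,frame=Ry(.325)); rep('c')
for y in (.305,.29): robot.move_linear([*c,z],.02,frame=Ry(y)); rep(y)
im=robot.grab_frame("scene"); cv2.imwrite("pics/n_scene.png",im[:,:,::-1])
E
```

```text
Traceback (most recent call last):
AttributeError: 'float' object has no attribute 'round'
```

```bash
python3 - <<'E'
from rig import robot
import numpy as np,json
from h import *
c=np.array([.5584,.1268])
def rep(t=''):
    p=fz(robot,4); s=robot.get_state(); print(t,round(s['time'],2),s['ee_pos'].round(4),round(p,2),s['moment'].round(3),s['force'][:2].round(1),np.round(np.arctan2(-s['tool_rot'][1,0],-s['tool_rot'][0,0]),3),round(float(s['opening']),4)); return p
rep('down')
robot.gripper_to(.015); rep('grip')
z=.1037; robot.move_linear([*c,z],.02); p=rep()
while p<2 and z>.102:
    z-=.0003; robot.move_linear([*c,z],.02); p=rep('press')
for y in (.28,.325): robot.move_linear([*c,z],.02,frame=Ry(y)); rep(y)
s=robot.get_state(); c=c+np.clip(s['force'][:2]/6000,-.0006,.0006); print(c)
robot.move_linear([*c,z],.02,frame=Ry(.325)); rep('c')
for y in (.305,.29): robot.move_linear([*c,z],.02,frame=Ry(y)); rep(y)
im=robot.grab_frame("scene"); cv2.imwrite("pics/n_scene.png",im[:,:,::-1])
E
```

```text
down 35.81 [0.5585 0.1268 0.1044] -0.05 [ 0.033 -0.002  0.063] [0.2 0.3] 0.24 0.0601
grip 36.5 [0.5584 0.1267 0.1042] 0.75 [-0.215 -0.029 -0.048] [-0.1 -1.2] 0.24 0.0258
 36.82 [0.5585 0.1267 0.1038] 3.88 [-0.398  0.174  0.041] [-0.7 -1.5] 0.24 0.0259
0.28 37.13 [0.5585 0.1266 0.1037] 3.0 [-0.873  0.04  -0.06 ] [ 0.1 -3.4] 0.279 0.0257
0.325 37.45 [0.5585 0.1266 0.1037] 2.89 [-1.197  0.031 -0.124] [ 0.7 -4.5] 0.323 0.0262
[0.55851253 0.1262    ]
c 37.77 [0.5585 0.1264 0.1037] 3.13 [-0.262  0.147 -0.148] [-1.5 -2.8] 0.325 0.0261
0.305 38.08 [0.5585 0.1264 0.1037] 3.49 [ 0.022  0.184 -0.106] [-1.4 -0.9] 0.305 0.0258
0.29 38.4 [0.5585 0.1264 0.1037] 2.94 [ 0.33   0.24  -0.034] [-0.9  0.4] 0.29 0.0259
```

```bash
python3 - <<'E'
from rig import robot
import numpy as np,json
from h import *
c=np.array([.5585,.1263])
robot.gripper_to(.06)
robot.move_linear([.5584,.1265,.19],.1)
th=.285; u=np.array([np.cos(th),np.sin(th)])
p=np.array([.559,.128])+.175*u
robot.move_ptp([*p,.17],Ry(th)); robot.pause(.4)
s=robot.get_state(); print(s['time'],s['ee_pos'])
ci=robot.camera_info("wrist"); im=robot.grab_frame("wrist"); cv2.imwrite("pics/o.png",im[:,:,::-1])
json.dump({k:np.array(v).tolist() for k,v in ci.items()},open("pics/o.json","w"))
print(ray(ci,[[320,240]])[0], proj(ci,[[*(np.array([.559,.128])+.062*u),z] for z in (.066,.05)]))
im=cv2.imread("pics/o.png");cv2.imwrite("pics/o2.png",cv2.resize(im[40:130,265:385],None,fx=6,fy=6,interpolation=cv2.INTER_CUBIC))
im=robot.grab_frame("scene"); cv2.imwrite("pics/o_scene.png",im[:,:,::-1])
E
```

```text
41.3167 [0.72674969 0.17721936 0.17048858]
[0.65785755 0.15743436 0.33071169] [[313.07609204 103.48612533]
 [313.11216836 106.81661276]]
```

View pics/o2.png

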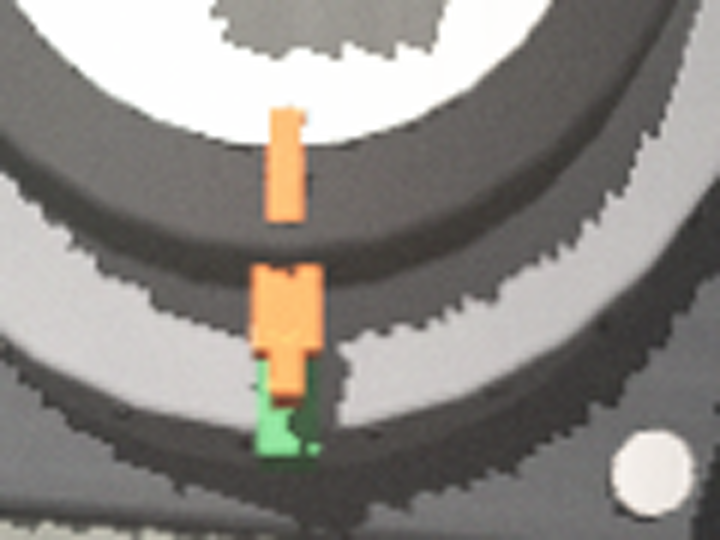

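The pointer tip is at crop column 288, exactly on the tab centre (255–321). Last I'll check the seating height and the bystanders, then hand in.

```bash
python3 - <<'E'
import numpy as np,json,cv2
from scipy.optimize import least_squares
from h import *
np.set_printoptions(precision=4,suppress=True)
ck=json.load(open("pics/k_scene.json")); cw=json.load(open("pics/o.json"))
a=cv2.imread("pics/a_scene.png").astype(int); b=cv2.imread("pics/o_scene.png").astype(int)
for nm,(x0,x1,y0,y1) in dict(spool=(220,275,265,312),glue=(205,230,192,236),driver=(398,447,316,386)).items():
    print(nm,"mean diff",np.abs(a[y0:y1,x0:x1]-b[y0:y1,x0:x1]).mean().round(2))
H=hsv(b.astype(np.uint8)[:,:,::-1].copy()); m=(H[...,1]<60)&(H[...,2]>140)
for s,c,p in blobs(m,60):
    if 430<c[0]<500 and 220<c[1]<270:
        hull=cv2.convexHull(p.astype(np.int32))[:,0]; P=onz(ck,hull,.079)[:,:2]
        r=least_squares(lambda q:np.hypot(P[:,0]-q[0],P[:,1]-q[1])-q[2],[*P.mean(0),.037],loss='soft_l1',f_scale=.001); print("hub",s,r.x)
cv2.imwrite("pics/o_sc.png",cv2.resize(b[190:310,400:600].astype(np.uint8),None,fx=4,fy=4,interpolation=cv2.INTER_CUBIC))
E
```

```text
spool mean diff 7.81
glue mean diff 10.08
driver mean diff 10.0
hub [448 235  29  22 252] [0.5611 0.1274 0.0365]
```

View pics/o_scene.png

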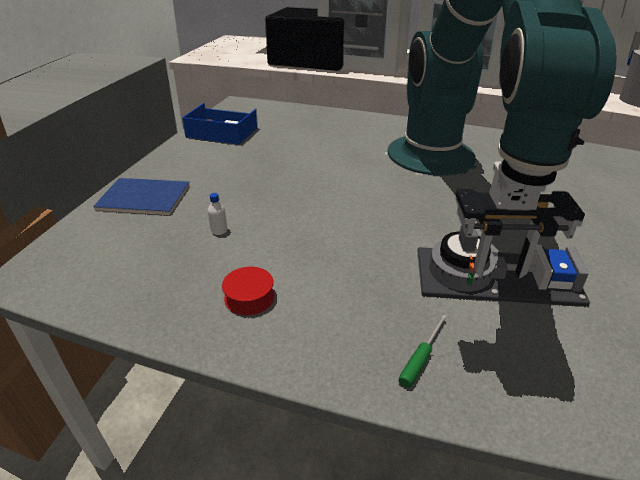

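```bash
python3 - <<'E'
from rig import robot
s=robot.get_state(); p=s['ee_pos']; robot.move_linear([p[0],p[1],.26],.12); s=robot.get_state(); print(s['time'],s['force'])
print(robot.sign_off())
E
```

```text
42.3167 [ 0.5961432  -0.19543094 -0.41002771]
the job is handed in; nothing more can be done
None
```

The handwheel is on the spindle, fully seated, with the orange pointer on the green mark. I handed the job in at about 42 s of the 72 s allowed.

- **Fitting:** I found the wheel, spindle axis, key direction and mark from the top and wrist cameras. I pressed with about 8 N and turned slowly anticlockwise until the push faded. The wheel then went down freely and met the shoulder at the expected height. The highest settled push was about 8.4 N, below the 15 N limit.
- **Turning:** After the first release the close-up showed the wheel had sprung back about 0.045 rad, leaving the pointer nearly 3 mm short. I regripped, turned slightly past the mark, eased back to take off the torque and let go again.
- **Pointer check:** In the final close-up the pointer tip lines up with the centre of the green tab, to within about a pixel (under 1 mm).
- **Seating check:** After the first release, the top and scene cameras agreed to about 1.5 mm on the wheel's centre, assuming the fully-home height. After the final release I only had the scene view, with the fingers partly in the way. It fits, but less firmly.
- **Surroundings:** The spool, bottle and screwdriver look unmoved in the last scene picture. The gripper ended well clear of everything.
- **Disagreements:** While turning, side forces reached about 8 N and suggested the spindle axis was 1–2 mm from where the cameras put it. I shifted the hand to relieve this before letting go. Three estimates of the mark's angle spread from 0.27 to 0.30 rad, so I relied on the close-up of the pointer against the tab.

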